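Release a batch of heel blocks from the feeder

ROBOT

A 7-joint arm with a two-finger parallel gripper is mounted at the origin on the work surface. World frame = base frame: x ahead of the robot, y to its left, z up, the work surface at z = 0. Lengths are in mm, angles in rad, forces in N, time in s.
With the tool pointing down it reaches from about 425 to 875 mm from the base axis. Payload 4.7 kg.
Tool frame: the origin (TCP) lies between the finger pads, 19 mm behind the fingertips; this is the grasp point; z points along the fingers, y is the line along which they close (so a half turn about z gives the same grasp; the last joint's range is limited). The gripper opens to 85 mm and grips with 20 to 120 N. Pads are 22 mm wide; open, the fingers measure 114 mm over their backs; the gripper's body (76 mm by 85 mm) begins 54 mm behind the grasp point. The pads swing forward as they close: fully open they stand 13 mm farther back than shut.
Start: joints at [1.144, 0.321, -0.07, 1.45, 0.023, 1.371, -0.057], TCP at [277.315, -587.894, 250.049] pointing down, gripper open.
Joint ranges: [-2.86, 2.86], [-0.3, 2.09], [-1.38, 1.24], [0.06, 2.45], [-1.56, 4.7], [0.09, 2.05], [-2.69, 2.69]. Speed limits (rad/s): [2.57, 2.57, 3.14, 3.14, 3.14, 3.14, 3.14].

INTERFACE

Orientations are given as a rotation vector (axis times angle).
In Python, from plant import robot, optics gives the robot as it stands. Calls block until the motion is done:
- robot.reach(position, orientation): joint-space move of the TCP to a pose.
- robot.move_linear(position, rot=None, feed=150, contact_N=None): straight line of the TCP; rot=None keeps the orientation; feed is the mean speed in mm/s. With contact_N (N) it stops when the force on the tool has changed by that much, and returns True; else False.
- robot.move_joints(angles): joint-space move.
- robot.let_go() and robot.close_gripper(f_grip=None): open the fingers fully, or close them until they stop; f_grip is the grip in N (None keeps the last).
- robot.hold(seconds).
- robot.solve_ik(position, orientation): joint angles nearest the present ones, or None.
- robot.observe(): the state.
- optics.get_image(name): name is "scene" or "top" or "wrist"; returns the picture (480x640x3 uint8, red, green, blue); there is no depth.
- optics.camera_params(name): a dict with "vfov" (degrees; the focal length in pixels is half the picture's height over the tangent of half this angle, whatever the lens; pixels are square), "cx", "cy" (the principal point, pixels), "R" (3x3) and "t" (3): a world point X has camera coordinates R X + t. Camera axes: x right, y down, z forward; pixel columns grow to the right and rows downward; lengths in mm; the calibration is good to about 2 mm. The wrist camera is an equidistant fisheye: a pixel r from the principal point sees the ray r / f radians off the axis. A picture is of the moment at which its call begins: read the wrist's pose just before it. camera_params takes no time and is no camera call; for the wrist camera it gives the pose at the moment of the call.
A pose or a line that the arm cannot do raises robot.MotionError and nothing moves.
- robot.finish_job(): hands the job in; it is judged then, once.
The state is a dict: "time_s": time; "joint_positions": joint angles; "qvel": joint speeds; "effort": joint torques, N m; "ee_pos": TCP position; "eef_rot": TCP orientation; "ft_force": force on the tool from outside, world axes, zero at the start; "moment": the same for the moment, N m; "gripper_width": finger opening in mm; "grasp_force": force on a finger pad.
Only numpy, scipy, OpenCV 4.12 (cv2) and the standard library are available. Lean on these libraries where they do the work, as an engineer would, in place of code of your own. Each camera call takes 0.05 s, during which the arm holds its last target. There are 200 camera calls.

TASK

Tip the feeder's loading tray by its bar so that all four heel blocks slide into the trough behind the closed gate. Then pull the latch lug on the tongue sideways, away from the tray, against its spring, lift the tongue off its ball and hold it well raised, so that all four blocks run down into the bin; finish while still gripping the lug and holding the tongue up. Leave the bin and everything else on the bench where they stand.

Things in the scene. Friction and masses are not known exactly. Their poses are not given: they have to be found in the camera images.
- feeder: Fixed heel-block feeder (mm). Origin: on the bench under the trough's middle; x points away from the robot, y left, z up (yaw within 0.3 rad). Open trough, slippery aluminium (friction 0.2), 90 wide inside, walls 45 high, slopes 30 deg down to -y from (y 80, z 173) to its lip (y -90, z 75). Tray at its upper end; gate across it at y -30; ball beside it at x 85, y -30.
- tray (a joint): Tip of the loading tray, rad: 0 level (start), 1.1 stop. Slippery aluminium, floor 90 x 112 mm, walls 35 high, open on the hinge side. Hinged along the feeder's x; its outer (+y) end lifts and it empties into the top of the trough. Stiff hinge (4 to 6 N at the bar): it stays where it is left. Blocks begin to slide at about 0.25 rad and are all out by about 0.8.
- tray_hinge (a point): Point on the tray's hinge axis, at (0, 85, 182) mm in the feeder's frame. The axis runs along the feeder's x.
- tray_bar (a point): Middle of the tray's handle: round steel bar 10 dia, 70 long (mm), parallel to the feeder's x, on two stays; 38 clear between it and the tray's end wall, open above and below. With the tray level, 155 outward (+y) and 20 above the hinge point. Gripped from above, fingers closing along y, it turns between the fingers, so the hand can stay upright. Axes: the tray's.
- tongue (a joint): Lift of the tongue, rad: 0 down on the ball (start), 0.95 stop. Dark steel bar 22 wide x 16 high (mm) across the trough along the feeder's x, hinged on the robot's side; its far end lifts, where a coupler sits over the ball. A gate plate 70 wide x 60 deep hangs from it; blocks run freely under it above 0.45. Falls back if let go. About 3 N at the lug to lift it.
- tongue_hinge (a point): Point on the tongue's hinge axis, at (-100, -30, 175) mm in the feeder's frame; the axis is parallel to the feeder's y. The lug stands 185 mm from it along the tongue.
- latch (a joint): Pull of the coupler's spring latch, m: 0 engaged under the ball, locking the tongue down (start), 0.018 stop. Slides on the tongue to the feeder's -y (away from the tray). The spring pushes back 5 N at 0, 10 N at 12 mm, 12 N at the stop. The tongue is free of the ball beyond about 8 mm; once it has left the ball the latch may spring back.
- lug: Finger lug of the latch: upright steel plate 26 (along the tongue) x 10 (sliding direction) x 40 high (mm), on top of the coupler, whose flat top is 56 x 44. Origin: centre of its foot; z up the plate, the pull is along its -y. One piece with the latch: pull and lift are both made with it, in one grasp. As the tongue rises the lug leans back towards the robot by the same angle.
- lug_grip (a point): Grip point of the lug, 24 mm above its foot on its mid line. With the TCP here the fingertips just clear the coupler. Axes as the lug's.
- bin: Grey plastic collecting bin, loose, 0.6 kg, 160 (x) x 150 (y) x 60 mm high, walls 5, open on top, standing below the trough's lower lip. Origin: centre of its underside.
- heel0: Wooden heel block with a black rubber top piece, one of four alike, 30 x 34 x 26 high, about 30 g, lying in the loading tray at the start. Origin: centre of its underside.
- heel1: Wooden heel block with a black rubber top piece, one of four alike, 30 x 34 x 26 high, about 30 g, lying in the loading tray at the start. Origin: centre of its underside.
- heel2: Wooden heel block with a black rubber top piece, one of four alike, 30 x 34 x 26 high, about 30 g, lying in the loading tray at the start. Origin: centre of its underside.
- heel3: Wooden heel block with a black rubber top piece, one of four alike, 30 x 34 x 26 high, about 30 g, lying in the loading tray at the start. Origin: centre of its underside.
- spool: Bystander: thread spool, 44 dia x 50 high, upright on the bench under the tray. Sizes in mm. Not to be disturbed.
- hammer: Bystander: hammer lying on the bench beside the feeder, on the ball's side, running roughly along the feeder's y. Sizes in mm. Not to be disturbed.
- screwdriver: Bystander: screwdriver 170 long lying on the bench beside the bin, on the robot's side. Sizes in mm. Not to be disturbed.
- jar: Bystander: glass jar with a cap, 72 dia x 85 high, beyond the tray. Sizes in mm. Not to be disturbed.
- tin: Bystander: round tin, 90 dia x 100 high, to the right. Sizes in mm. Not to be disturbed.
- shoe_last: Bystander: wooden shoe last, about 245 x 74 x 70, to the left. Sizes in mm. Not to be disturbed.
- tape: Bystander: roll of tape, 100 dia x 25 high, lying to the right. Sizes in mm. Not to be disturbed.
Things that resemble listed ones, but are neither listed nor needed, are in the scene too. What is shaped like the bin but turquoise is not meant. Leave any red look-alike of the heel1 alone.

How it is judged (in metres and radians):
On the way, in this order (a step that is already met when the one before it is completed fails the run):
1. the tray is tipped and all four heel blocks lie in the trough behind the closed gate (value of joint tray above 0.5 rad and value of joint tongue below 0.05 rad and y of heel0 in the frame of feeder between -0.035 and 0.095 m and x of heel0 in the frame of feeder between -0.05 and 0.05 m and z of each of heel0, heel1, heel2, heel3 in the frame of feeder above 0.09 m and y of heel1 in the frame of feeder between -0.035 and 0.095 m and x of heel1 in the frame of feeder between -0.05 and 0.05 m and y of heel2 in the frame of feeder between -0.035 and 0.095 m and x of heel2 in the frame of feeder between -0.05 and 0.05 m and y of heel3 in the frame of feeder between -0.035 and 0.095 m and x of heel3 in the frame of feeder between -0.05 and 0.05 m), for 0.2 s.
2. the latch is pulled sideways at least 8 mm (value of joint latch above 0.008 m), for 0.1 s.
3. the tongue is lifted off the ball by the lug, at least 0.4 rad (value of joint tongue above 0.4 rad and contact force between lug and the fingers above 1 N), for 0.2 s.
At the end, for the whole second after the job is handed in: The tongue is held still, raised at least 0.4 rad (near half way up), by the fingers on the lug (over 1 N), and all four heel blocks lie at rest in the bin (all of step 3 and velocity of joint tongue between -0.1 and 0.1 rad/s and x of heel0 in the frame of bin between -0.078 and 0.078 m and y of heel0 in the frame of bin between -0.073 and 0.073 m and z of heel0 in the frame of bin between 0 and 0.06 m and linear speed of each of heel0, heel1, heel2, heel3 below 0.05 m/s and x of heel1 in the frame of bin between -0.078 and 0.078 m and y of heel1 in the frame of bin between -0.073 and 0.073 m and z of heel1 in the frame of bin between 0 and 0.06 m and x of heel2 in the frame of bin between -0.078 and 0.078 m and y of heel2 in the frame of bin between -0.073 and 0.073 m and z of heel2 in the frame of bin between 0 and 0.06 m and x of heel3 in the frame of bin between -0.078 and 0.078 m and y of heel3 in the frame of bin between -0.073 and 0.073 m and z of heel3 in the frame of bin between 0 and 0.06 m); the arm keeps its last pose, push and grip.
It fails at once if the bin is moved more than 40 mm (distance of bin from where it was at the start of the episode above 0.04 m).
It fails at once if another thing on the bench is moved more than 40 mm (distance of any of spool, hammer, screwdriver, jar, tin, shoe_last, tape from where it was at the start of the episode above 0.04 m).
It also fails if it takes over 43 s, if anything falls off the work surface, if the arm or the gripper's body presses on something with over 40 N, if the wrist force passes 120 N, or if a joint passes its speed limit or range.

## Working session

There is one attempt and no reset: what is moved stays moved. The work goes in short steps, each a Python script; the robot and the scene stay as the last script left them, time stands still between calls to the robot, and variables do not carry over. Pictures are saved under pics/ and viewed, at most 10 in all, crops included, and the job is handed in when it is done.

```bash
ls; mkdir -p pics; python3 - <<'E'
from plant import robot, optics
import cv2
for n in("scene","top"):
    cv2.imwrite(f"pics/{n}0.png",optics.get_image(n)[...,::-1]); p=optics.camera_params(n); print(n,p)
print(robot.observe())
E
```

```text
pics
scene {'vfov': 49.74972606245737, 'cx': 320.98576705230727, 'cy': 237.68856157132427, 'R': array([[-0.52296901,  0.8523401 , -0.00444664],
       [ 0.73667296,  0.44936287, -0.50535726],
       [-0.42873811, -0.2675619 , -0.86289876]]), 't': array([ 269.24476003, -316.54655694, 1495.87935512])}
top {'vfov': 42.27906156022571, 'cx': 317.75475495374485, 'cy': 238.3628279456838, 'R': array([[-0.01669307, -0.99985111,  0.00437124],
       [-0.9986591 ,  0.01645859, -0.04908274],
       [ 0.04900349, -0.00518472, -0.99878515]]), 't': array([   2.5098478 ,  513.50595933, 1623.36655261])}
{'time_s': 0.1, 'joint_positions': array([ 1.14410729,  0.32173389, -0.07010939,  1.45154903,  0.02260528,
        1.37077923, -0.05690043]), 'qvel': array([-0.00139702,  0.00020649,  0.00076722, -0.00378631, -0.00196125,
       -0.0012753 ,  0.00068531]), 'effort': array([ 9.69149369e-05, -4.94877577e+01, -3.83999012e-01, -3.15211129e+01,
        1.29244049e-02,  7.48307502e-03,  3.21693119e-05]), 'ee_pos': array([ 277.10756148, -587.48519413,  249.0447534 ]), 'eef_rot': array([-3.06400329e+00, -6.86523345e-01,  7.13772165e-04]), 'ft_force': array([-0.02566611,  0.3070935 , -0.08657259]), 'moment': array([ 0.0460643 , -0.02302974, -0.03166743]), 'grasp_force': 0.0, 'gripper_width': 85.39127900348399}
```

View pics/scene0.png

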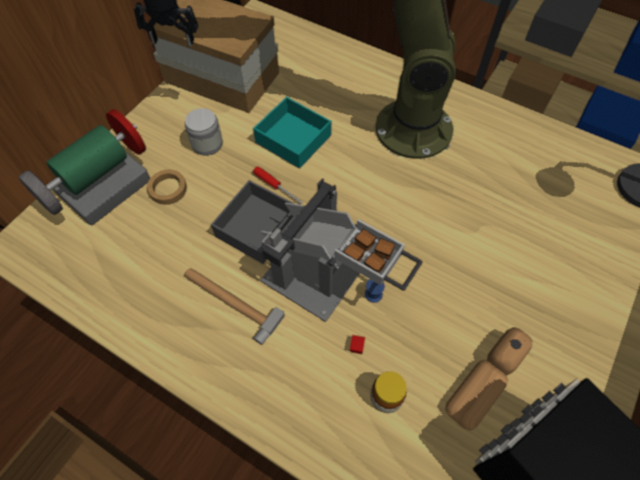

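View pics/top0.png

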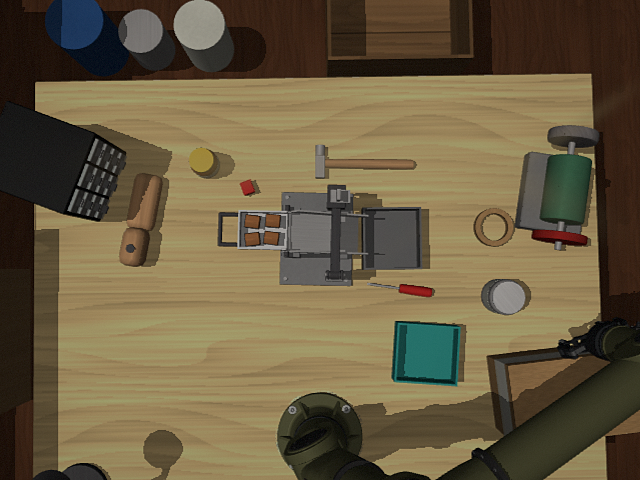

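The scene picture shows the feeder around (320,245) and the bar near (405,270). In the top picture the bar is near (221,229), the lug near (340,195) and the bin near (392,238). Next I'll enlarge both for accurate pixels.

```bash
python3 - <<'E'
import cv2
a=cv2.imread("pics/top0.png")[170:300,205:435]; cv2.imwrite("pics/tc.png",cv2.resize(a,(782,442),interpolation=cv2.INTER_CUBIC))
a=cv2.imread("pics/scene0.png")[175:325,235:435]; cv2.imwrite("pics/sc.png",cv2.resize(a,(800,600),interpolation=cv2.INTER_CUBIC))
E
```

```text
(no output)
```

View pics/tc.png

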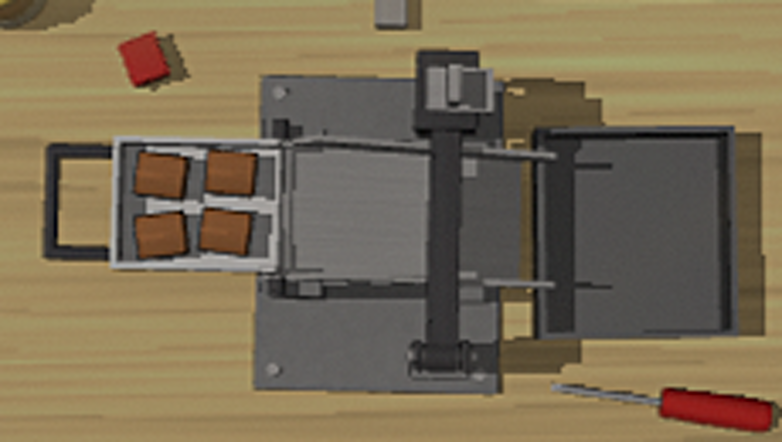

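View pics/sc.png

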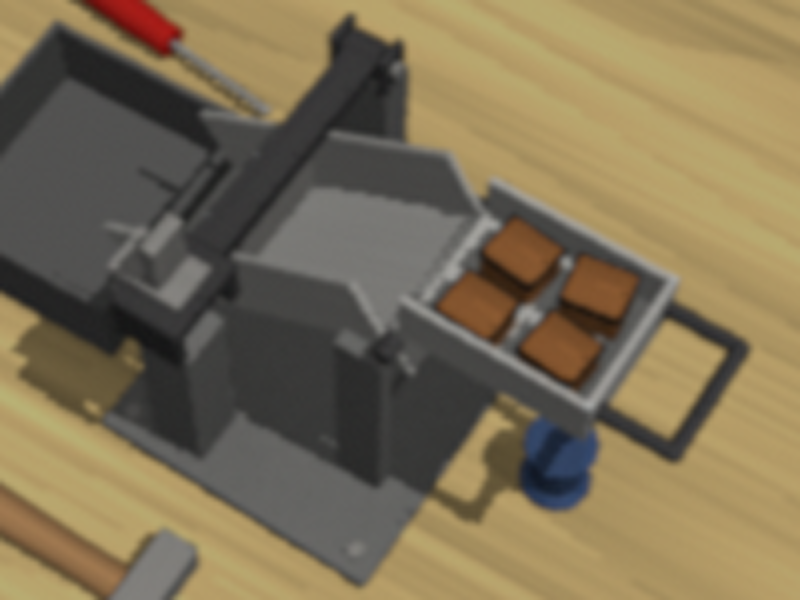

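```bash
cat > h.py <<'E'
import numpy as np, cv2
from scipy.optimize import least_squares
from scipy.spatial.transform import Rotation as Ro
def proj(P,X):
    f=240/np.tan(np.radians(P["vfov"]/2)); c=X@P["R"].T+P["t"]
    return c[:,:2]/c[:,2:]*f+[P["cx"],P["cy"]]
def tw(p,X):
    X=np.atleast_2d(X).astype(float); return Ro.from_euler('z',p[2]).apply(X)+[p[0],p[1],0]
E
python3 - <<'E'
from h import *
from plant import robot, optics
T,S=optics.camera_params("top"),optics.camera_params("scene")
t=lambda x,y:(205+x/3.4,170+y/3.4)
s=lambda x,y:(235+x/4,175+y/4)
W=np.array([[0,240,202],[-100,-30,175],[-20,-30,183]])
tp=np.array([t(50,203),t(440,357),t(445,230)]); sp=np.array([s(709,402),s(368,42),s(290,150)])
def res(q):
    X=tw(q,W[:2]); L=tw(q,[[85,q[3],q[4]]])
    return np.r_[(proj(T,X)-tp[:2]).ravel(),(proj(S,X)-sp[:2]).ravel(),(proj(T,L)-[t(455,85)]).ravel(),(proj(S,L)-[s(172,230)]).ravel()]
r=least_squares(res,[450,50,0,-30,230],x_scale=[100,100,.1,10,10]); print(r.x,r.fun.round(1))
q=r.x; np.save("q.npy",q)
a=cv2.imread("pics/top0.png")[170:300,205:435];a=cv2.resize(a,(782,442),interpolation=cv2.INTER_CUBIC)
b=cv2.imread("pics/scene0.png")[175:325,235:435];b=cv2.resize(b,(800,600),interpolation=cv2.INTER_CUBIC)
pts=[[35,240,202],[0,240,202],[-35,240,202],[-100,-30,175],[85,-30,175],[85,q[3],q[4]],[45,85,182],[-45,85,182],[45,80,173],[-45,80,173],[45,-90,75],[-45,-90,75],[45,197,182],[-45,197,182],[72,q[3],q[4]],[98,q[3],q[4]],[85,q[3],q[4]-40]]
X=tw(q,pts)
for u in proj(T,X): cv2.circle(a,tuple(((u-[205,170])*3.4).astype(int)),2,(0,255,0),-1)
for u in proj(S,X): cv2.circle(b,tuple(((u-[235,175])*4).astype(int)),2,(0,255,0),-1)
c=np.zeros((600,800,3),np.uint8); c[:300,:531]=cv2.resize(a,(531,300)); c=np.zeros((600,800,3),np.uint8)
a=cv2.resize(a[:,:560],(400,316)); 
c=np.hstack([cv2.copyMakeBorder(a,0,284,0,0,cv2.BORDER_CONSTANT),b[:, :]])[:, :]
c=cv2.resize(b,(560,420)); d=np.zeros((600,800,3),np.uint8); 
cv2.imwrite("pics/fa.png",a if 0 else cv2.resize(np.vstack([cv2.resize(b,(800,600)),cv2.copyMakeBorder(cv2.resize(a,(800,632)),0,0,0,0,cv2.BORDER_CONSTANT)]),(389,600)) if 0 else b)
cv2.imwrite("pics/fb.png",a)
E
```

```text
[ 5.18217343e+02 -1.65535387e+01 -4.85369359e-02 -3.14916772e+01
  2.24852475e+02] [-0.  -0.7 -0.6  0.5 -0.5 -1.8  0.6  0.9 -1.3  0.3 -1.4  0.1]
```

View pics/fa.png

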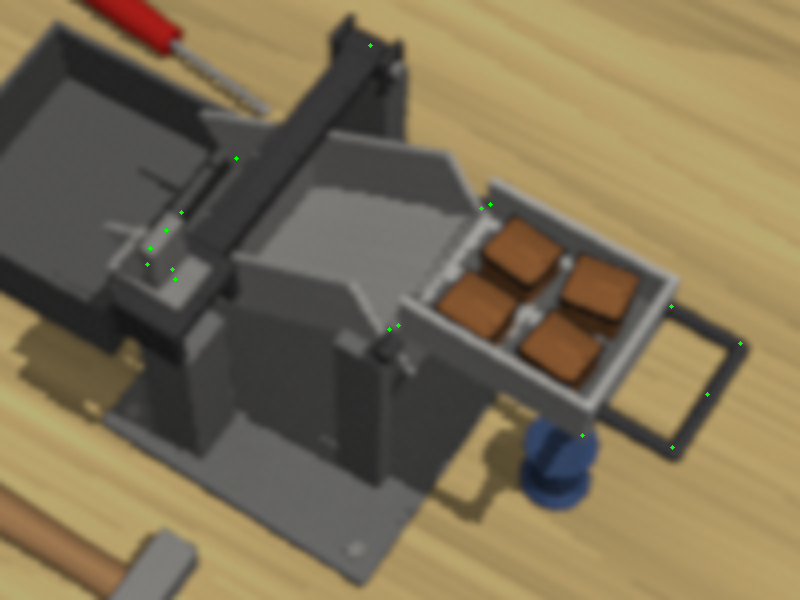

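The overlay shows the fitted model on the scene: the bar is about 1 px off, and the lug and hinge match. I'll check IK for the lug arc and then straddle the bar. The full 85 opening is too wide to centre on the bar, so the hand sits off to the outer side.

```bash
cat >> h.py <<'E'
try: q=np.load("q.npy")
except Exception: q=None
def rot(th=0):
    c,s=np.cos(q[2]),np.sin(q[2]); R=np.array([[c,s,0],[s,-c,0],[0,0,-1]]).T.T
    R=np.column_stack([[c,s,0],[s,-c,0],[0,0,-1]])
    return (Ro.from_rotvec(np.array([-s,c,0])*-th)*Ro.from_matrix(R)).as_rotvec()
def bar(th,dy=0,dz=0):
    c,s=np.cos(th),np.sin(th); return tw(q,[0,85+155*c-20*s+dy,182+155*s+20*c+dz])[0]
def lug(th,pull=0,up=0,h=36):   # h: grip point above the hinge plane
    c,s=np.cos(th),np.sin(th); h=h+up; return tw(q,[-100+185*c-h*s,-30-pull,175+185*s+h*c])[0]
E
python3 - <<'E'
from h import *
from plant import robot, optics
for n,p,r in [("bar hi",bar(0,22,150),rot()),("bar",bar(0,22),rot()),("bar1",bar(.95),rot())]+[(f"lug{t}",lug(t,14),rot(t)) for t in(0,.3,.6)]:
    print(n,p.round(),np.round(robot.solve_ik(p,r),2) if robot.solve_ik(p,r) is not None else None)
p=robot.observe()["ee_pos"]; robot.move_linear(p+[0,0,150],feed=300)
robot.reach(bar(0,22,150),rot())
robot.move_linear(bar(0,22,60),feed=200); 
cv2.imwrite("pics/w1.png",optics.get_image("wrist")[...,::-1]); 
P=optics.camera_params("wrist"); f=240/np.tan(np.radians(P["vfov"]/2))
for e in (-35,0,35):
    X=tw(q,[e,240,202])@P["R"].T+P["t"]; X=X[0]; th=np.arctan2(np.hypot(*X[:2]),X[2]); print(X[:2]/np.hypot(*X[:2])*th*f+[P["cx"],P["cy"]])
o=robot.observe();print(o["time_s"],o["ee_pos"],bar(0,22,60))
E
```

```text
bar hi [531. 245. 352.] [-0.19  0.17 -0.34  1.44  0.06  1.54 -2.14]
bar [531. 245. 202.] [ 0.37  0.39 -1.05  1.66  0.34  1.3  -2.36]
bar1 [526. 142. 320.] [ 0.09  0.09 -0.43  1.59  0.04  1.47 -1.96]
lug0 [601. -65. 211.] [ 0.5   0.29 -0.52  1.61  0.15  1.29 -1.67]
lug0.3 [582. -64. 264.] [ 0.71 -0.01 -0.63  1.83 -0.02  1.02 -1.54]
lug0.6 [548. -62. 309.] None
[359.93946961 327.52573229]
[362.63827493 272.09606285]
[364.93423453 208.87300139]
4.4583 [531.79698382 245.47867926 263.74561951] [530.92902787 245.1379076  262.        ]
```

View pics/w1.png

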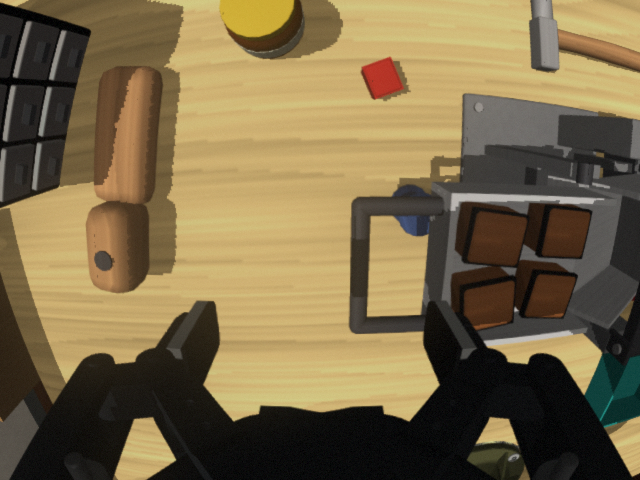

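The wrist picture shows the bar centred near (360,267), against a prediction of (363,272), so the fit is good to 1–2 mm. The right finger will drop clear of the end wall at column 433. Next I'll descend, close and centre.

```bash
python3 - <<'E'
from h import *
from plant import robot, optics
def s(m):
    o=robot.observe();print(m,round(o["time_s"],2),(o["ee_pos"]).round(1),o["ft_force"].round(1),round(o["gripper_width"],1),round(o["grasp_force"],1))
s(0); print(robot.move_linear(bar(0,22,0),feed=120,contact_N=8)); s("down")
robot.close_gripper(20); s("closed")
robot.move_linear(bar(0,2,0),feed=60); s("centred")
robot.close_gripper(30); s("closed2")
for t in (.4,.6,.8): print(t,robot.solve_ik(bar(t),rot()))
for seedt in (.2,.3,.4,.5,.6):
    for tilt in (0,.2,.4): print(seedt,tilt,robot.solve_ik(lug(seedt),rot(tilt)) is not None, end="; ")
E
```

```text
0 4.46 [531.8 245.5 263.7] [ 0.2 -0.1  0.7] 85.2 0.0
False
down 5.11 [531.4 245.4 202.9] [0.2 0.1 0.6] 85.2 0.0
closed 5.97 [531.6 225.6 203.9] [-14.1 -37.7  24.3] 9.7 19.5
centred 6.45 [531.5 224.7 204. ] [ 0.3 -3.5  8. ] 9.0 19.9
closed2 6.67 [531.5 224.7 204. ] [ 0.4 -3.5  9.2] 8.8 29.3
0.4 [-0.05797192  0.16062774 -0.39680897  1.63617133  0.06328784  1.35749974
 -2.08293089]
0.6 [-0.03191979  0.13316156 -0.38736786  1.61477437  0.05088455  1.40363196
 -2.04399422]
0.8 [ 5.28180065e-04  1.06958707e-01 -3.75192365e-01  1.60003816e+00
  3.94570296e-02  1.44208440e+00 -1.99711466e+00]
0.2 0 True; 0.2 0.2 True; 0.2 0.4 True; 0.3 0 True; 0.3 0.2 True; 0.3 0.4 True; 0.4 0 True; 0.4 0.2 True; 0.4 0.4 True; 0.5 0 True; 0.5 0.2 True; 0.5 0.4 True; 0.6 0 True; 0.6 0.2 True; 0.6 0.4 True;
```

```bash
python3 - <<'E'
from h import *
from plant import robot, optics
for t in np.arange(.1,.96,.085):
    robot.move_linear(bar(t,1,1),feed=60)
    o=robot.observe()
    print(round(t,2),round(o["time_s"],2),(o["ee_pos"]-bar(t,1,1)).round(1),o["ft_force"].round(1),round(o["gripper_width"],1))
robot.hold(.3)
a=optics.get_image("scene")[150:330,200:440]; cv2.imwrite("pics/s2.png",cv2.resize(a,(800,600),interpolation=cv2.INTER_CUBIC)[...,::-1])
E
```

```text
0.1 7.1 [1.5 0.6 0.7] [5.5 0.1 1. ] 8.9
0.18 7.47 [1.5 0.8 0.6] [4.9 0.3 0.8] 9.1
0.27 7.85 [1.6 1.  0.8] [5.6 1.7 0.8] 8.4
0.36 8.22 [1.6 1.3 0.9] [6.  2.  1.5] 8.8
0.44 8.6 [1.7 1.6 1.1] [5.9 1.9 2.4] 8.9
0.52 8.97 [1.8 1.9 1.3] [7.2 2.7 2.7] 8.8
0.61 9.35 [1.9 2.3 1.6] [6.9 2.8 3.4] 8.6
0.7 9.72 [2.  2.7 1.8] [5.4 4.2 4.4] 8.5
0.78 10.1 [2.1 3.1 2.2] [7.5 4.4 5.3] 8.6
0.86 10.47 [2.2 3.5 2.6] [6.1 4.1 6.5] 8.7
0.95 10.85 [2.4 3.9 3.1] [7.1 6.  7.4] 8.8
```

View pics/s2.png

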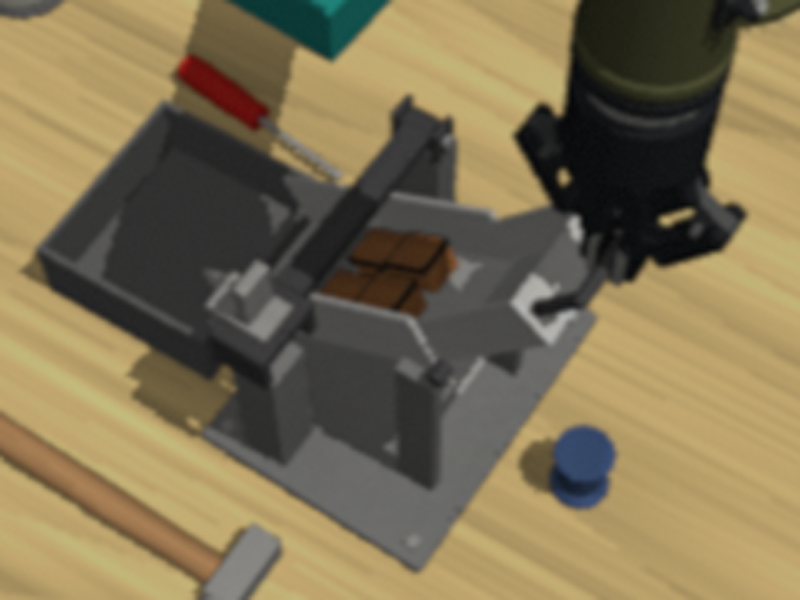

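All four heel blocks lie in the trough behind the gate, around (390,265), and the tray is up. Now I'll release the bar and go above the lug.

```bash
python3 - <<'E'
from h import *
from plant import robot, optics
robot.let_go(); p=robot.observe()["ee_pos"]
robot.move_linear(p+[0,5,110],feed=250)
robot.reach(lug(0,0,160),rot()); robot.move_linear(lug(0,0,65),feed=200)
P=optics.camera_params("wrist"); I=optics.get_image("wrist")[...,::-1].copy()
f=240/np.tan(np.radians(P["vfov"]/2))
for e in ([72,-30,225],[98,-30,225],[85,-30,185],[85,-30,225],[-100,-30,175]):
    X=(tw(q,e)@P["R"].T+P["t"])[0]; th=np.arctan2(np.hypot(*X[:2]),X[2]); u=X[:2]/np.hypot(*X[:2])*th*f+[P["cx"],P["cy"]]; print(e,u.round())
    cv2.circle(I,tuple(u.astype(int)),2,(0,255,0),-1)
cv2.imwrite("pics/w2.png",cv2.resize(I[90:450,80:560],(800,600)))
o=robot.observe();print(o["time_s"],o["ee_pos"],lug(0,0,65),f)
E
```

```text
[72, -30, 225] [324. 301.]
[98, -30, 225] [324. 255.]
[85, -30, 185] [323. 252.]
[85, -30, 225] [324. 278.]
[-100, -30, 175] [322. 444.]
14.075 [602.64846712 -49.7065341  278.27690684] [601.66170341 -50.642228   276.        ] 371.64829954431775
```

View pics/w2.png

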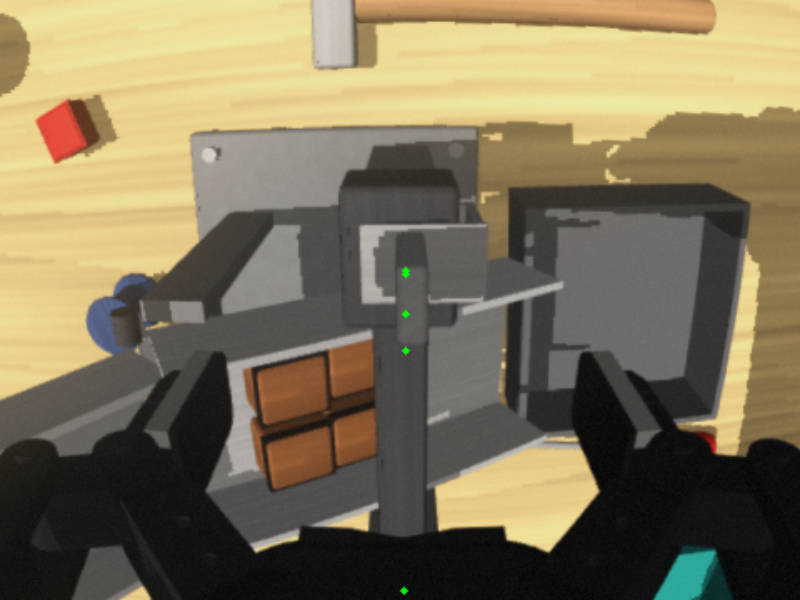

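The picture shows the lug's top centred at crop (413,304) with its length as predicted. So its height is right, and it stands about 3 mm further in +x and 2.4 mm further in -y than modelled. I'll correct for that, grip and pull.

```bash
cat >> h.py <<'E'
OFF=np.array([2,-3.4,-2.])
def s(robot,m):
    o=robot.observe();print(m,round(o["time_s"],2),(o["ee_pos"]).round(1),o["ft_force"].round(1),round(o["gripper_width"],1),round(o["grasp_force"],1))
E
python3 - <<'E'
from h import *
from plant import robot, optics
print(robot.move_linear(lug(0,0,10)+OFF,feed=150,contact_N=8), robot.move_linear(lug(0,0,0)+OFF,feed=50,contact_N=6)); s(robot,"down")
robot.close_gripper(60); s(robot,"closed")
y0=robot.observe()["ee_pos"]
for p in (10,20):
    robot.move_linear(lug(0,p)+OFF,feed=60); robot.hold(.15); s(robot,p)
for t in(.2,.3,.4,.5,.6,.7): print(t,[robot.solve_ik(lug(t,15)+OFF,rot(k*t)) is not None for k in(1,.7,.5,.3)])
E
```

```text
False False
down 14.96 [603.6 -54.  209. ] [-0.6 -0.   0.5] 85.4 0.0
closed 15.63 [603.8 -52.5 209.2] [-0.1  3.8  1.9] 9.5 59.4
10 16.1 [603.5 -60.2 209.2] [0.1 7.  0.6] 9.4 59.4
20 16.57 [603.2 -68.2 209.3] [ 0.6 11.1  1.2] 9.2 59.4
0.2 [True, True, True, True]
0.3 [True, True, True, True]
0.4 [True, True, True, True]
0.5 [True, True, True, True]
0.6 [True, True, True, True]
0.7 [False, True, True, True]
```

The latch has moved about 15 mm. Now lifting along the arc.

```bash
python3 - <<'E'
from h import *
from plant import robot, optics
for t in np.arange(.075,.61,.075):
    robot.move_linear(lug(t,20)+OFF,rot(t),feed=60); s(robot,round(t,3))
robot.hold(1.)
s(robot,"hold")
a=optics.get_image("scene")[150:330,200:440]; cv2.imwrite("pics/s3.png",cv2.resize(a,(800,600),interpolation=cv2.INTER_CUBIC)[...,::-1])
E
```

```text
0.075 16.95 [600.1 -68.1 222.8] [ 3.4 10.8 -2.5] 9.4 58.8
0.15 17.33 [595.9 -68.  236.4] [ 3.1 11.  -2.7] 9.8 58.8
0.225 17.72 [590.8 -67.9 249.6] [ 3.5 10.3 -2.3] 9.1 58.8
0.3 18.1 [584.6 -67.6 262.5] [ 3.9 10.9 -3.3] 9.3 58.7
0.375 18.48 [577.5 -67.5 274.8] [ 4.4 11.2 -2.5] 9.7 58.7
0.45 18.87 [569.5 -67.3 286.5] [ 5.2 11.7 -3.5] 9.2 58.7
0.525 19.25 [560.6 -67.2 297.6] [ 4.7 11.8 -2.8] 9.1 58.7
0.6 19.63 [551.  -66.9 307.8] [ 5.1 10.6 -1.4] 9.4 58.9
hold 20.63 [551.1 -66.9 307.7] [ 5.  11.4 -1.5] 9.4 58.8
```

View pics/s3.png

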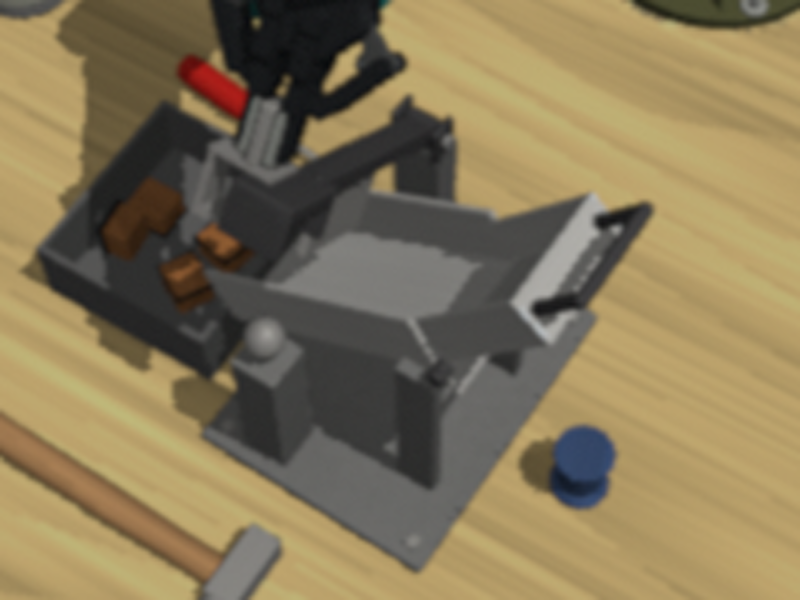

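The tongue is held up and the trough is empty. All four blocks lie in the bin, around (120,230), (155,205), (185,283) and (222,247).

```bash
python3 -c "
from plant import robot
robot.hold(.5);print(robot.finish_job())"
```

```text
the job is handed in; nothing more can be done
None
```

The job is handed in: the last picture shows all four heel blocks in the bin, and the arm is still gripping the lug (59 N) with the tongue raised about 0.6 rad; no verdict was returned.

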